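# Seat and clamp a milling blank

### The job

Load the zirconia blank for the next milling job: push it with the fingertips along the loading shelf and over the edge of the round seat until it drops in and lies flat, then push both swing clamps over it as far as their stops. Never lift the blank off the holder, and leave the jar, the bur block and the plaster cast where they stand.

Things in the scene. Friction and masses are not known exactly. Their poses are not given: they have to be found in the camera images.
- blank_holder: Fixed grey anodised plate on rubber feet, 128 mm along its x, from y = -72 to +165 mm, top (rim) 28 mm above the work surface. Origin on the work surface below the round seat's centre; z up. Towards +y, from the seat's edge to y = +165, the flat top is the loading shelf, level with the rim. The two clamps stand at the -y end, pivots at x = -58 (near) and +58 (far), y = -45 mm.
- seat (a point): Centre of the round seat at the height of its floor, 22 mm above the work surface; axes as those of the holder. The seat is a recess 101.5 mm wide and 6 mm deep with a 52 mm push-out hole in the middle of its flat floor.
- zirconia_blank: Loose ivory-white disc, 98.5 mm across, 14 mm thick, about 0.3 kg: 95 mm body, 98.5 mm flange from 2 to 12 mm above its underside. Origin at the centre of the underside; z is its axis. Starts flat on the loading shelf, maybe overlapping the seat's edge. Seated, it stands 8 mm proud of the rim with 1.5 mm of play all round.
- clamp_near (a joint): Swing clamp on the robot's side: steel arm on a vertical pivot. 0 = closed: at its stop, pointing from pivot to seat centre, over the blank; grows to 1.75 rad, opening clockwise seen from above. Starts at 1.2 to 1.65, pointing to the holder's -y end. Arm 13 mm wide, 9.5 to 17.5 mm above the rim: clears a seated blank by 1.5 mm, an unseated one blocks it. Stays put; 1.5 N at the pin moves it.
- clamp_far (a joint): The other swing clamp, the mirror image of the near one: same sizes and joint values, but it opens counter-clockwise seen from above.
- clamp_near_pin (a point): Point on the axis of the near clamp's black upright finger pin, 29 mm above the rim. The pin is 10 mm thick, 34 mm from the pivot, and stands from 17.5 to 40 mm above the rim.
- clamp_far_pin (a point): The same point on the far clamp's finger pin.
- powder_jar: Bystander: small white-lidded porcelain powder jar, 48 mm wide, 58 mm high; origin at the centre of its underside.
- bur_block: Bystander: wooden block full of burs, 40 x 64 x 38 mm; origin at the centre of its underside.
- cast_white: Bystander: white plaster jaw cast, 56 x 60 x 28 mm; origin at the centre of its underside.

How it is judged:
By the outcome, as a careful person would: the job done as asked, in the order asked, and still so for the second after the job is handed in, with the robot touching nothing.
It also fails if it takes over 48 s, if anything falls off the work surface, if the arm or the gripper's body presses on something with over 40 N, if the wrist force passes 120 N, or if a joint passes its speed limit or range.

### The arm

A 7-joint arm with a two-finger parallel gripper is mounted at the origin on a cart in front of the work surface, level with it; the furniture and walls round the work are solid. World frame = base frame: x ahead of the robot, y to its left, z up, the work surface at z = 0. Lengths are in m, angles in rad, forces in N, time in s.
With the tool pointing down it reaches from about 0.4 to 0.875 m from the base axis. Payload 6.5 kg.
Tool frame: the origin (TCP) lies at the very end of the fingers, on their centre line; the grasp point (between the pads) lies 19 mm behind it; z points along the fingers, y is the line along which they close (so a half turn about z gives the same grasp; the last joint's range is limited). The gripper opens to 88 mm and grips with 3 to 60 N. Pads are 18 mm wide; open, the fingers measure 123 mm over their backs; the gripper's body (75 mm by 187 mm) begins 45 mm behind the grasp point.
Start: joints at [1.102, 0.536, -0.004, 1.538, 0.003, 1.067, -0.071], TCP at [0.255, -0.598, 0.239] pointing down, gripper open.
Joint ranges: [-2.7, 2.7], [-0.37, 2.16], [-1.27, 1.26], [0.24, 2.4], [-1.31, 4.45], [0.19, 1.91], [-2.76, 2.76]. Speed limits (rad/s): [2.39, 2.39, 3.14, 3.14, 3.14, 3.14, 3.14].

### API

Orientations are given as a unit quaternion [w, x, y, z].
In Python, from cell import manip, move_gripper, status, imaging gives the robot as it stands. Calls block until the motion is done:
- manip.movep(position, orientation): joint-space move of the TCP to a pose.
- manip.movel(position, orientation=None, vel=0.15, f_stop=None): straight line of the TCP; orientation=None keeps the orientation; vel is the mean speed in m/s. With f_stop (N) it stops when the force on the tool has changed by that much, and returns True; else False.
- manip.move_j(angles): joint-space move.
- move_gripper(opening, effort=None): finger opening in m; effort is the grip in N (None keeps the last); returns when the fingers have stopped.
- manip.pause(seconds).
- manip.inverse_kinematics(position, orientation): joint angles nearest the present ones, or None.
- status.get_state(): the state.
- imaging.grab_frame(name): name is "side" or "top"; returns a dict with "pixels" (400x640x3 uint8, red, green, blue), "z_map" (400x640 float32, m along the optical axis (not along the pixel's ray), 0 where there is no reading), "fx", "fy", "cx", "cy" (pixels), "world_to_cam" (4x4, takes a point from world to camera coordinates). Camera axes: x right, y down, z forward; pixel columns grow to the right and rows downward; lengths in m; the calibration is good to about 2 mm. A picture is of the moment at which its call begins.
A pose or a line that the arm cannot do raises manip.MotionError and nothing moves.
- manip.hand_in(): hands the job in; it is judged then, once.
The state is a dict: "time_s": time; "joint_positions": joint angles; "dq": joint speeds; "joint_efforts": joint torques, N m; "tcp_pos": TCP position; "tool_rot": TCP orientation; "force": force on the tool from outside, world axes, zero at the start; "moment": the same for the moment, N m; "gripper_width": finger opening in m; "gripper_force": force on a finger pad.
Only numpy, scipy, OpenCV 4.12 (cv2) and the standard library are available. Lean on these libraries where they do the work, as an engineer would, in place of code of your own. Each camera call takes 0.05 s, during which the arm holds its last target. There are 200 camera calls.

## Working session

There is one attempt and no reset: what is moved stays moved. The work goes in short steps, each a Python script; the robot and the scene stay as the last script left them, time stands still between calls to the robot, and variables do not carry over. Pictures are saved under pics/ and viewed, at most 10 in all, crops included, and the job is handed in when it is done.

```bash
ls; mkdir -p pics; cat > h.py <<'E'
import numpy as np, cv2
from cell import manip, move_gripper, status, imaging
def shot(n,f):
    d=imaging.grab_frame(n); cv2.imwrite(f'pics/{f}.png',d['pixels'][:,:,::-1]); 
    np.savez(f'pics/{f}.npz',**d); return d
def cloud(d):
    z=d['z_map'];v,u=np.mgrid[:400,:640]
    P=np.stack([(u-d['cx'])/d['fx']*z,(v-d['cy'])/d['fy']*z,z,np.ones_like(z)],-1)
    W=P@np.linalg.inv(d['world_to_cam']).T
    W=W[...,:3]; W[z==0]=np.nan; return W
E
python3 - <<'E'
from h import *
for n in('top','side'):
    d=shot(n,n+'0');print(n,d['fx'],d['cx'],d['cy'],d['world_to_cam'].round(3).tolist())
s=status.get_state();print(s['time_s'],s['tcp_pos'],s['tool_rot'],s['gripper_width'])
E
```

```text
pics
top 385.0169241014561 319.9276624774642 202.18274094546058 [[0.003, -1.0, 0.031, -0.073], [-0.996, -0.006, -0.092, 0.591], [0.092, -0.031, -0.995, 0.857], [0.0, 0.0, 0.0, 1.0]]
side 473.94476564512905 329.887982306111 201.5205071283611 [[-0.999, 0.045, -0.017, 0.579], [0.036, 0.463, -0.885, 0.085], [-0.032, -0.885, -0.464, 0.986], [0.0, 0.0, 0.0, 1.0]]
0.1 [ 0.25457811 -0.59750101  0.23795426] [-7.11675772e-04  9.79781389e-01  2.00069682e-01 -2.14013168e-04] 0.0881486147707554
```

View pics/top0.png

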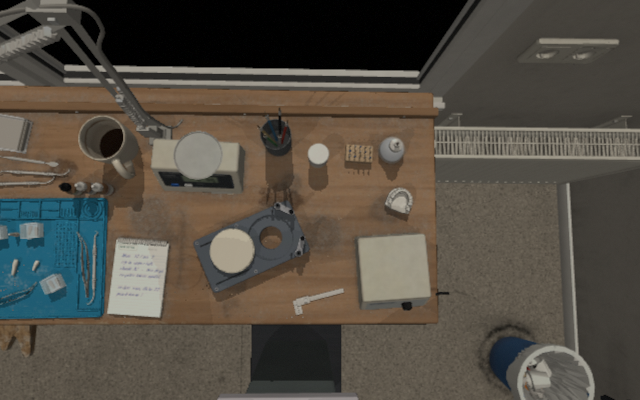

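View pics/side0.png

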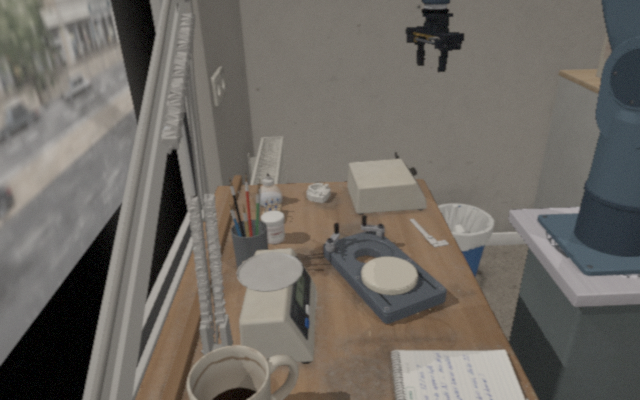

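Top view: the seat is at about (272,236), the blank at (232,251) on the shelf, the clamps at (283,210) far and (302,247) near. The bystanders are at (318,154), (359,153) and (399,200).

```bash
cat > m.py <<'E'
from h import *
d=dict(np.load('pics/top0.npz')); W=cloud(d)
z=W[...,2]; box=np.zeros(z.shape,bool); box[200:295,190:312]=1
print('table z',np.nanmedian(z[295:310,215:235]))
rim=box&(abs(z-.028)<.006)
# blank: bright ivory
px=d['pixels'].astype(int)
bl=box&(z>.036)&(px.min(-1)>110)
n,l,st,c=cv2.connectedComponentsWithStats(bl.astype(np.uint8)); k=1+np.argmax(st[1:,4]); m=l==k
(cx,cy),r=cv2.minEnclosingCircle(W[m][:,:2].astype(np.float32)); print('blank',cx,cy,r,W[m].mean(0),'n',m.sum())
full=box&(z>.018)&(z<.05)
n,l,st,c=cv2.connectedComponentsWithStats(full.astype(np.uint8)); k=1+np.argmax(st[1:,4]); p=W[l==k][:,:2]
rc=cv2.minAreaRect((p*1000).astype(np.float32)); print('holder rect',rc)
hi=box&(z>.05); 
n,l,st,c=cv2.connectedComponentsWithStats(hi.astype(np.uint8))
for i in range(1,n):
    if st[i,4]>3: q=W[l==i]; print('hi',st[i],q.mean(0).round(4),q[:,2].max().round(4))
np.save('pics/dummy.npy',0)
a=d['pixels'][190:300,185:320,::-1]; b=cv2.resize(a,None,fx=5.5,fy=5.5,interpolation=cv2.INTER_CUBIC); cv2.imwrite('pics/crop0.png',np.clip(b*1.5,0,255).astype(np.uint8)[:600])
E
python3 m.py
```

```text
table z 0.0002754027455315611
blank 0.48136621713638306 0.12711244821548462 0.04872788488864899 [0.48160209 0.12693311 0.04213057] n 1506
holder rect ((491.91168212890625, 87.04351806640625), (132.1129608154297, 238.27699279785156), 23.71680450439453)
hi [275 203   5   6  19] [0.5814 0.0267 0.0513] 0.0536
hi [288 210   5   5  19] [ 0.5664 -0.0041  0.0661] 0.0706
hi [300 236   4   5  16] [ 0.5092 -0.0289  0.0683] 0.0715
hi [296 251   5   5  19] [ 0.4765 -0.021   0.0515] 0.0558
```

View pics/crop0.png

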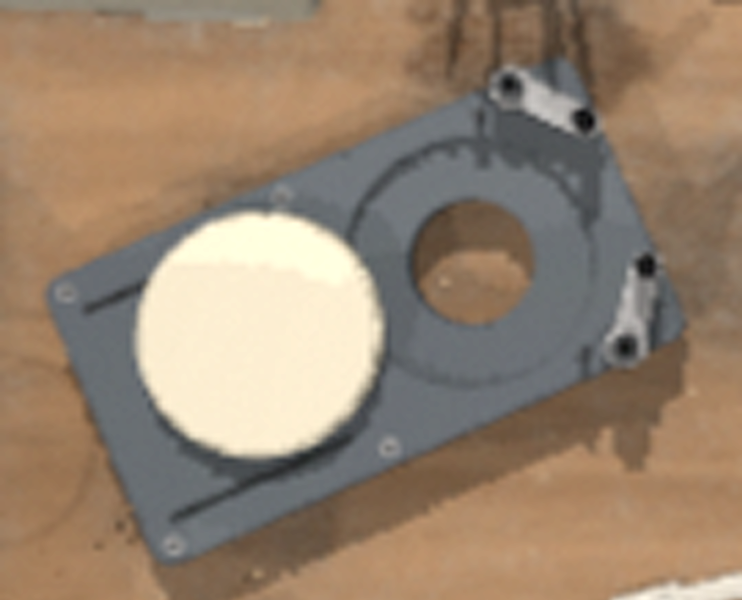

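```bash
cat >> h.py <<'E'
from scipy.spatial.transform import Rotation as Rn
SEAT=np.array([.5108,.0442]); YAW=np.radians(24.1)
A=np.array([[np.cos(YAW),-np.sin(YAW)],[np.sin(YAW),np.cos(YAW)]])
def w(p,z): return [*(SEAT+A@np.asarray(p)/1000),z]          # holder mm -> world
def inv(p): return (np.asarray(p)[:2]-SEAT)@A*1000
def q(a):  # tool down, tool x at world angle a
    x=np.array([np.cos(a),np.sin(a),0]);zz=np.array([0,0,-1.]);return Rn.from_matrix(np.c_[x,np.cross(zz,x),zz]).as_quat()[[3,0,1,2]]
E
cat > m2.py <<'E'
from h import *
d=dict(np.load('pics/top0.npz')); W=cloud(d)
def proj(p):
    c=d['world_to_cam']@np.r_[p,1];return d['fx']*c[0]/c[2]+d['cx'],d['fy']*c[1]/c[2]+d['cy']
print('seat px',proj(w((0,0),.022)),'rim corners',[np.round(proj(w(p,.028)),1) for p in((-64,165),(64,165),(64,-72),(-64,-72))])
h=inv(W.reshape(-1,3)); H=np.c_[h,W[...,2].ravel()]
near=(abs(H[:,0])<230)&(H[:,1]>-180)&(H[:,1]<290)&(H[:,2]>.075)
g=np.unique(np.c_[(H[near,:2]//25*25)],axis=0,return_inverse=True)
for i,k in enumerate(g[0]): print(k,round(H[near,2][g[1].ravel()==i].max(),3),end=' ')
print('blank',inv((.4814,.1271)))
for nm,p in(('start',w((12,160),.1)),('nearpin',w((-42,-80),.1)),('farpin',w((42,-80),.1))):
    for a in range(0,360,30):
        j=manip.inverse_kinematics(p,q(np.radians(a)+YAW)); print(nm,a,None if j is None else np.round(j,2))
E
python3 m2.py
```

```text
seat px (np.float64(269.83050685693865), np.float64(237.16518625193956)) rim corners [array([212.7, 293.6]), array([190.9, 240.9]), array([287.5, 198.8]), array([310. , 250.1])]Traceback (most recent call last):
  File "m2.py", line 6, in <module>
    h=inv(W.reshape(-1,3)); H=np.c_[h,W[...,2].ravel()]
  File "h.py", line 15, in inv
    def inv(p): return (np.asarray(p)[:2]-SEAT)@A*1000
                        ~~~~~~~~~~~~~~~~~^~~~~
ValueError: operands could not be broadcast together with shapes (2,3) (2,)
```

```bash
sed -i 's/np.asarray(p)\[:2\]/np.asarray(p)[...,:2]/' h.py; sed -i 's/range(0,360,30)/range(0,360,45)/' m2.py; python3 m2.py
```

```text
seat px (np.float64(269.83050685693865), np.float64(237.16518625193956)) rim corners [array([212.7, 293.6]), array([190.9, 240.9]), array([287.5, 198.8]), array([310. , 250.1])]
[-250. -175.] 0.076 [-225. -200.] 0.08 [-225. -175.] 0.081 [-225. -150.] 0.08 [-200. -200.] 0.079 [-200. -175.] 0.081 [-200. -150.] 0.08 [-175. -200.] 0.08 [-175. -175.] 0.081 [-175. -150.] 0.079 [-150. -200.] 0.08 [-150. -175.] 0.08 [-150. -150.] 0.075 [-125. -200.] 0.08 [-125. -175.] 0.079 [-100. -200.] 0.078 [-100. -175.] 0.077 [125.   0.] 0.079 [ 150. -150.] 0.085 [ 150. -125.] 0.179 [ 150. -100.] 0.088 [150. -25.] 0.094 [150.   0.] 0.095 [150.  25.] 0.104 [150.  50.] 0.104 [150.  75.] 0.103 [ 175. -150.] 0.183 [ 175. -125.] 0.146 [ 175. -100.] 0.184 [175. -75.] 0.086 [175. -25.] 0.093 [175.   0.] 0.104 [175.  25.] 0.104 [175.  50.] 0.104 [175.  75.] 0.103 [175. 100.] 0.104 [ 200. -150.] 0.181 [ 200. -125.] 0.166 [ 200. -100.] 0.146 [200. -75.] 0.155 [200. -25.] 0.092 [200.   0.] 0.105 [200.  25.] 0.105 [200.  50.] 0.104 [200.  75.] 0.104 [200. 100.] 0.105 [200. 125.] 0.093 [200. 150.] 0.086 [ 225. -125.]
[... 792 characters left out ...]
.5   0.59 -0.64  1.98  0.52  0.73  0.75]
nearpin 180 [ 0.8   0.8  -1.08  1.97  0.89  0.95  1.25]
nearpin 225 [ 0.8   0.8  -1.08  1.97  0.89  0.95  2.04]
nearpin 270 [-0.09  0.51  0.11  2.02 -0.09  0.62 -2.63]
nearpin 315 [ 0.06  0.51 -0.07  2.01  0.06  0.63 -1.98]
farpin 0 [ 0.11  0.62 -0.23  1.81  0.2   0.74 -1.37]
farpin 45 [ 0.25  0.64 -0.41  1.8   0.35  0.77 -0.71]
farpin 90 [ 0.36  0.68 -0.57  1.79  0.48  0.81 -0.03]
farpin 135 [ 0.44  0.72 -0.7   1.79  0.59  0.86  0.67]
farpin 180 [ 0.67  0.91 -1.08  1.78  0.92  1.06  1.23]
farpin 225 [ 0.67  0.91 -1.08  1.78  0.92  1.06  2.02]
farpin 270 [-0.15  0.61  0.13  1.82 -0.11  0.72 -2.69]
farpin 315 [-0.01  0.6  -0.06  1.82  0.05  0.72 -2.04]
```

```bash
python3 - <<'E'
from h import *
b=np.array([7.,87.7]); u=b/np.hypot(*b); p=b+62*u; a=np.arctan2(u[1],u[0])+YAW
manip.movep(w(p,.13),q(a)); move_gripper(.044)
manip.movel(w(p,.045),vel=.15)
print(manip.movel(w(p,.020),vel=.02,f_stop=4)); s=status.get_state(); z=s['tcp_pos'][2]
print(s['tcp_pos'],inv(s['tcp_pos']),s['force'],s['gripper_width'],s['time_s'])
manip.movel([*s['tcp_pos'][:2],z+.0025],vel=.03)
s=status.get_state();print(s['tcp_pos'],s['force'],s['time_s'])
shot('top','t1');shot('side','s1')
E
```

```text
True
[0.46057239 0.18552666 0.0284746 ] [ 11.85850087 149.51726629] [-0.45091118 -1.0062433   6.66017235] 0.0438907622086763 5.3
[0.46055075 0.1855765  0.03092905] [-0.03088103 -0.74609382 -0.8899647 ] 5.55
```

View pics/s1.png

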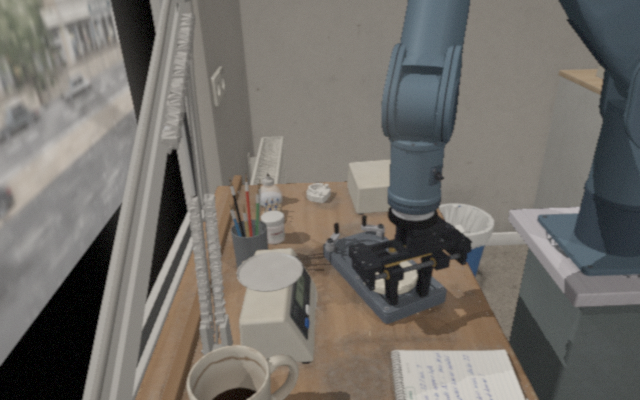

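The fingers stand on the shelf behind the blank at about (392,292) and (425,285), and the scale is clear of the arm. Next I push.

```bash
python3 - <<'E'
from h import *
b=np.array([7.,87.7]); u=b/np.hypot(*b); z=status.get_state()['tcp_pos'][2]
def rep(t,r):
    s=status.get_state();print(t,r,inv(s['tcp_pos']).round(1),s['tcp_pos'][2].round(4),'F',np.round(s['force'],1),s['time_s'])
r=manip.movel(w(60*u,z),vel=.045,f_stop=15);rep('a',r)
if not r:
    r=manip.movel(w(50*u,z),vel=.02,f_stop=10);rep('b',r)
shot('side','s2');shot('top','t2')
E
```

```text
a False [ 4.5 59.2] 0.0306 F [ 0.2  1.  -0.1] 7.8
b False [ 3.8 49.9] 0.0308 F [-0.9  1.9 -1.3] 8.45
```

View pics/s2.png

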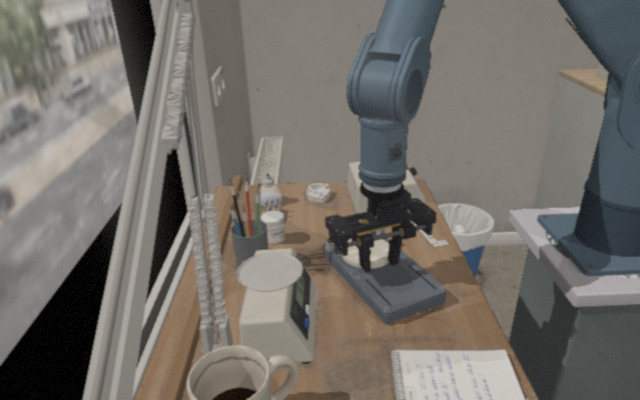

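```bash
cat > bl.py <<'E'
from h import *
def blank(f,n):
    d=dict(np.load(f'pics/{f}.npz'));W=cloud(d);px=d['pixels'].astype(int)
    h=inv(W);z=W[...,2]
    m=(np.hypot(h[...,0],h[...,1]-10)<75)&(z>.03)&(z<.055)&(px.min(-1)>100)&(px[...,0]-px[...,2]>8)
    P=np.c_[h[m]/1000,z[m]]
    c,*_=np.linalg.lstsq(np.c_[P[:,:2],np.ones(len(P))],P[:,2],rcond=None)
    k=abs(np.c_[P[:,:2],np.ones(len(P))]@c-P[:,2])<.003;Q=P[k]
    c,*_=np.linalg.lstsq(np.c_[Q[:,:2],np.ones(len(Q))],Q[:,2],rcond=None)
    print(f,len(Q),'x',(Q[:,0].min()*1e3).round(1),(Q[:,0].max()*1e3).round(1),'y',(Q[:,1].min()*1e3).round(1),(Q[:,1].max()*1e3).round(1),'slope',c[:2].round(3),'z0',c[2].round(4),'med',np.median(Q[:,2]).round(4))
E
python3 - <<'E'
from bl import *
for f in('top0','side0','t2','s2'):blank(f,0)
E
```

```text
top0 577 x -38.0 49.2 y 39.0 84.7 slope [-0.004  0.02 ] z0 0.0409 med 0.0421
side0 492 x -39.0 48.6 y 40.1 84.7 slope [0.    0.008] z0 0.041 med 0.0415
t2 1139 x -47.5 48.4 y -50.0 31.6 slope [-0.001  0.005] z0 0.0362 med 0.0362
s2 554 x -47.9 48.6 y -49.4 46.8 slope [-0.008 -0.007] z0 0.0353 med 0.0354
```

The blank lies flat at 36 mm height and is centred, so it is seated. Next, the near clamp.

```bash
cat > cl.py <<'E'
from h import *
def rep(t,r):
    s=status.get_state();print(t,r,inv(s['tcp_pos']).round(1),s['tcp_pos'][2].round(4),'F',np.round(s['force'],1),s['time_s'].__round__(2))
def close(sg,pin):      # sg=-1 near, +1 far ; pin in world
    piv=np.array([sg*58.,-45]); r=inv(pin)-piv
    al=lambda v:np.arctan2(v[1],-sg*v[0])   # mirrored angle from inward x
    f0=al(r); f1=np.arctan2(45,58); print('theta',f1-f0,'rad',np.hypot(*r))
    def pose(f,gap=0):
        e=np.array([-sg*np.cos(f),np.sin(f)]); n=np.array([sg*np.sin(f/2),np.cos(f/2)])
        return piv+38*e-(14+gap)*n, q(np.arctan2(n[1],n[0])+YAW)
    p,o=pose(f0,8); manip.movep(w(p,.12),o); manip.movel(w(p,.051),vel=.15); rep('down',0)
    for f in np.linspace(f0,f1-.12,5)[1:]:
        p,o=pose(f); r=manip.movel(w(p,.051),o,vel=.06,f_stop=15)
        if r: break
    rep('arc',r)
    p,o=pose(f1+.15); r=manip.movel(w(p,.051),o,vel=.02,f_stop=6); rep('end',r)
    p=np.array(inv(status.get_state()['tcp_pos'])); 
    n=np.array([sg*np.sin(f1/2),np.cos(f1/2)])
    manip.movel(w(p-4*n,.051),vel=.06); manip.movel(w(p-4*n,.12),vel=.2)
E
python3 - <<'E'
from cl import *
u=np.array([7.,87.7]);u/=np.hypot(*u)
manip.movel(w(60*u,.031),vel=.06);manip.movel(w(60*u,.13),vel=.2)
move_gripper(0.); close(-1,(.5092,-.0289))
shot('side','s3')
E
```

```text
theta 1.3282162094315653 rad 34.00783055612756
down 0 [-34.7 -88.5] 0.0514 F [-0.2 -1.1  0.2] 11.53
arc False [-21.9 -39.3] 0.0509 F [0.3 0.3 0.1] 13.04
end True [-23. -37.] 0.0511 F [ 0.8 -1.1  0.8] 13.38
```

View pics/s3.png

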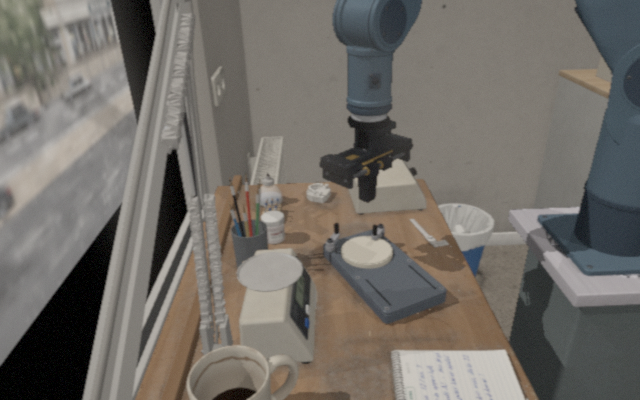

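The blank is seated flat at about (367,252). The near clamp's hub and pin overlap at about (377,230), so I'll measure the joint angles.

```bash
cat >> cl.py <<'E'
def pins(f):
    d=dict(np.load(f'pics/{f}.npz'));W=cloud(d);h=inv(W)
    m=(W[...,2]>.059)&(W[...,2]<.075)&(abs(h[...,0])<62)&(h[...,1]>-82)&(h[...,1]<20)
    n,l,st,c=cv2.connectedComponentsWithStats(m.astype(np.uint8))
    for i in range(1,n):
        if st[i,4]>2: P=h[l==i].mean(0);sg=np.sign(P[0]);print(f,st[i],P.round(1),'theta',(np.arctan2(45,58)-np.arctan2(P[1]+45,58-sg*P[0])).round(3),'r',np.hypot(P[1]+45,58-sg*P[0]).round(1))
E
python3 - <<'E'
from cl import *
pins('side0');pins('top0')
shot('top','t3');pins('s3');pins('t3')
E
```

```text
side0 [361 215   5   6  25] [-30.  -65.2] theta 1.285 r 34.5
side0 [334 223   5   5  24] [ 32.4 -65.1] theta 1.327 r 32.6
top0 [288 210   5   4  17] [ 31.4 -67. ] theta 1.351 r 34.5
top0 [300 236   4   5  16] [-31.3 -66.1] theta 1.329 r 34.0
s3 [334 223   5   6  26] [ 32.6 -65.2] theta 1.331 r 32.5
s3 [372 224   5   7  29] [-30.1 -23.3] theta -0.002 r 35.4
```

```bash
sed -i 's/f_stop=6)/f_stop=12)/' cl.py; python3 - <<'E'
from cl import *
n=np.array([-np.sin(.33),np.cos(.33)]); o=q(np.arctan2(n[1],n[0])+YAW); p=np.array([-23.,-37])
manip.movep(w(p-5*n,.12),o);manip.movel(w(p-5*n,.051),vel=.2)
t=np.array([-.613,.79]);r=manip.movel(w(p+6*t,.051),vel=.02,f_stop=15);rep('near2',r)
p=inv(status.get_state()['tcp_pos']);manip.movel(w(p-5*n,.051),vel=.06); manip.movel(w(p-5*n,.12),vel=.2)
close(1,(.5664,-.0041))
s=status.get_state()
manip.movep(w((0,-190),.25),q(np.pi/2+YAW))
shot('side','s4');shot('top','t4');pins('s4');pins('t4')
from bl import blank
blank('s4',0);blank('t4',0);print(status.get_state()['time_s'])
E
```

```text
near2 False [-23.9 -36.5] 0.0522 F [10.4 -7.2 -3.3] 15.65
theta 1.339499772714264 rad 34.673517297241474
down 0 [ 35.9 -89.2] 0.0513 F [0.7 1.  0.7] 17.47
arc False [ 21.9 -39.2] 0.051 F [-0.  -0.5  0.6] 18.98
end True [ 22.2 -36.6] 0.0504 F [ 1.  -1.4  1.3] 19.38
s4 [372 224   5   7  29] [-30.1 -23.1] theta -0.005 r 35.4
s4 [344 232   6   7  30] [ 31.3 -23.1] theta -0.027 r 34.5
t4 [271 218   4   5  17] [ 30.3 -24. ] theta 0.011 r 34.8
t4 [282 244   5   5  20] [-31.5 -24.5] theta -0.0 r 33.5
s4 1104 x -47.3 49.1 y -49.0 47.5 slope [-0.004 -0.009] z0 0.0353 med 0.0354
t4 1307 x -48.0 47.7 y -49.7 46.7 slope [-0.003  0.002] z0 0.0362 med 0.0362
21.0333
```

View pics/t4.png

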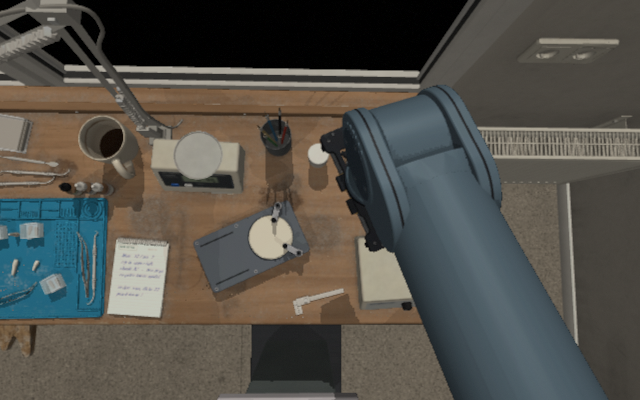

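View pics/s4.png

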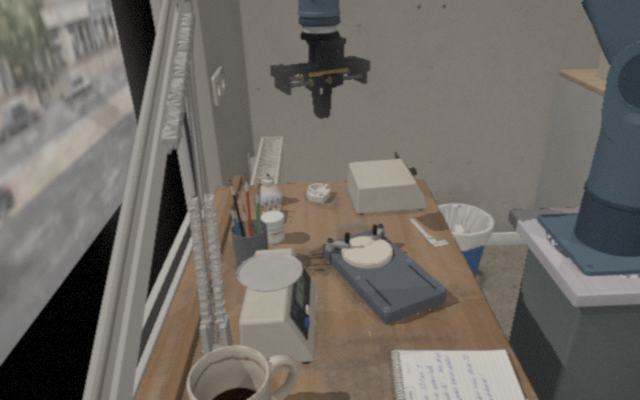

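Both clamps lie over the flat, seated blank, with their pins at (271,218) and (282,244) in the top view. The bystanders have not moved and the robot is clear.

```bash
python3 -c "
from h import *
print(manip.hand_in())"
```

```text
the job is handed in; nothing more can be done
None
```

The blank is seated flat, both swing clamps are closed to within about 0.03 rad of their stops as measured by the cameras, the jar, bur block and cast were not touched, and the job was handed in at about 21 s of the 48 s limit.

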